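# Teats back into their trays by size

## Robot

A 6-joint arm with a two-finger parallel gripper is mounted at the origin on the work surface. World frame = base frame: x ahead of the robot, y to its left, z up, the work surface at z = 0. Lengths are in m, angles in rad, forces in N, time in s.
With the tool pointing down it reaches from about 0.225 to 0.875 m from the base axis. Payload 3.4 kg.
Tool frame: the origin (TCP) lies at the very end of the fingers, on their centre line; the grasp point (between the pads) lies 19 mm behind it; y points along the fingers, z is the direction in which the jaws open and shut, and the axes are right-handed (so a half turn about y gives the same grasp; the last joint's range is limited). The gripper opens to 85 mm and grips with 20 to 120 N. Pads are 22 mm wide; open, the fingers measure 114 mm over their backs; the gripper's body (76 mm by 85 mm) begins 54 mm behind the grasp point. The pads swing forward as they close: fully open they stand 13 mm farther back than shut.
Start: joints at [-1.241, 0.276, 1.505, -0, 1.361, -0.121], TCP at [0.251, -0.518, 0.231] pointing down, gripper open.
Joint ranges: [-2.89, 2.89], [-0.75, 2.08], [0.22, 2.7], [-1.18, 4.32], [0.11, 2.71], [-2.7, 2.7]. Speed limits (rad/s): [2.57, 2.57, 3.14, 3.14, 3.14, 3.14].

## Interface

Orientations are given as a unit quaternion [w, x, y, z].
In Python, from rig import readout, optics, job gives the robot as it stands.
- The arm moves only by the tool carry_out, never from a script. Its argument "series" is text: rows parted by semicolons, each of 7 numbers parted by spaces: the finger opening in cm, from 0 to 8.54, then the shift along the world's x, y, z in cm, then the turn, a rotation vector about the world's x, y, z in rad. In form: hand tx ty tz rx ry rz; .... A call has 1 to 5 rows; each row is the pose to reach, as a shift and turn from the pose commanded when the call began; what a row does not reach only later rows make up. A row lasts 1/8 s, in which the tool goes at most 62.5 mm and 10.7 degrees, less where a joint would pass 70% of its speed; a pose out of reach is approached as far as the arm can. A call with a gripper value outside its range is refused whole. The fingers move at their own pace and stop on an object; the grip force is fixed at half the most. Time passes only in rows, so rows that repeat a pose let the fingers close. It gives the time, the measured TCP pose, the force and the opening at its end, in the units of the state.
- readout.sense(): the state, without advancing time (a new reading comes with each control period).
- optics.camera(name): name is "side" or "top" or "wrist"; returns a dict with "color" (400x640x3 uint8, blue, green, red), "range_z" (400x640 float32, m along the optical axis (not along the pixel's ray), 0 where there is no reading), "vertical_fov" (degrees; the focal length in pixels is half the picture's height over the tangent of half this angle, whatever the lens; pixels are square), "cx", "cy" (the principal point, pixels), "xyz" and "orientation" of the camera in the world. Camera axes: x right, y up, looking along -z (the intrinsics and any distortion apply to the point x, -y, -z); pixel columns grow to the right and rows downward; lengths in m; the calibration is good to about 2 mm. A picture is of the moment at which its call begins.
- job.finish_job(): hands the job in, once; it reports no verdict.
The state is a dict: "clock": time; "joint_positions": joint angles; "joint_vel": joint speeds; "tau": joint torques, N m; "position": TCP position; "tcp_rot": TCP orientation; "wrist_force": force on the tool from outside, world axes, zero at the start; "torque": the same for the moment, N m; "width": finger opening in m.
Only numpy, scipy, OpenCV 4.12 (cv2) and the standard library are available. Lean on these libraries where they do the work, as an engineer would, in place of code of your own. Each camera call takes 0.05 s, during which the arm holds its last target. There are 200 camera calls.

## Task

Put the three loose silicone teats away by size: first the small one into the small white tray, then the medium one into the medium tray, and last the large one into the large tray, each set upright on the floor in the middle of its tray and let go. Do not tip any teat over, and leave the domed cap, the sealing disc, the bottle and the sieve where they are (the teats in the stacking trays at the side are stock, not part of the job).

Things in the scene. Friction and masses are not known exactly. Their poses are not given: they have to be found in the camera images.
- teat_small: the small one of three loose baby-bottle teats of pale honey-coloured silicone, standing upright with its nipple up: round flange 38 mm across at the foot (4 mm thick), a tapering dome, then a straight round nipple 14 mm across from 15 mm above the foot to the blunt tip; 36 mm tall in all. Grip it by the nipple from above. Origin: centre of the underside of the flange; z up along its axis.
- teat_medium: the medium one of three loose baby-bottle teats of pale honey-coloured silicone, standing upright with its nipple up: round flange 48 mm across at the foot (4 mm thick), a tapering dome, then a straight round nipple 15 mm across from 26 mm above the foot to the blunt tip; 49 mm tall in all. Grip it by the nipple from above. Origin: centre of the underside of the flange; z up along its axis.
- teat_large: the large one of three loose baby-bottle teats of pale honey-coloured silicone, standing upright with its nipple up: round flange 60 mm across at the foot (4 mm thick), a tapering dome, then a straight round nipple 16 mm across from 39 mm above the foot to the blunt tip; 63 mm tall in all. Grip it by the nipple from above. Origin: centre of the underside of the flange; z up along its axis.
- tray_small: the small one of three square, shallow, empty white plastic trays, fixed to the shelf top: 80 x 80 mm outside, walls 3 mm thick and 14 mm high, floor 3 mm thick. Origin: centre of its underside (the floor's upper face is 3 mm above it); x and y along its sides, z up.
- tray_medium: the medium one of three square, shallow, empty white plastic trays, fixed to the shelf top: 105 x 105 mm outside, walls 3 mm thick and 14 mm high, floor 3 mm thick. Origin: centre of its underside (the floor's upper face is 3 mm above it); x and y along its sides, z up.
- tray_large: the large one of three square, shallow, empty white plastic trays, fixed to the shelf top: 130 x 130 mm outside, walls 3 mm thick and 14 mm high, floor 3 mm thick. Origin: centre of its underside (the floor's upper face is 3 mm above it); x and y along its sides, z up.
- dome_cap: loose bystander: smooth domed travel cap in the same pale honey colour, no nipple, 52 mm across and 48 mm tall, standing on its open end. Origin: centre of its underside. Not to be moved.
- seal_disc: loose bystander: flat sealing disc in the same pale honey colour, 52 mm across and 5 mm thick. Origin: centre of its underside. Not to be moved.
- bottle: loose bystander: empty whitish polypropylene bottle with a white cap, standing upright, 54 mm across and 120 mm tall. Origin: centre of its underside. Not to be moved.
- sieve: loose bystander: small steel sieve, bowl 72 mm across and 28 mm high, its handle reaching 135 mm from the bowl's centre along its own x axis and drooping to the table. Origin: centre of the bowl's underside. Not to be moved.
Things that resemble listed ones, but are neither listed nor needed, are in the scene too. Leave any black or yellow look-alike of the tray_large alone.

How it is judged:
On the way, in this order (a step that is already met when the one before it is completed fails the run):
1. the small teat stands released in the middle of the small tray (horizontal distance between teat_small and tray_small below 0.015 m and z of teat_small in the frame of tray_small below 0.007 m and angle between teat_small's own z axis and vertical below 0.15 rad and contact force between teat_small and the fingers below 0.05 N and linear speed of teat_small below 0.03 m/s), for 0.2 s.
2. the medium teat stands released in the middle of the medium tray (horizontal distance between teat_medium and tray_medium below 0.015 m and z of teat_medium in the frame of tray_medium below 0.007 m and angle between teat_medium's own z axis and vertical below 0.15 rad and contact force between teat_medium and the fingers below 0.05 N and linear speed of teat_medium below 0.03 m/s), for 0.2 s.
3. the large teat stands released in the middle of the large tray (horizontal distance between teat_large and tray_large below 0.015 m and z of teat_large in the frame of tray_large below 0.007 m and angle between teat_large's own z axis and vertical below 0.15 rad and contact force between teat_large and the fingers below 0.05 N and linear speed of teat_large below 0.03 m/s), for 0.2 s.
At the end, for the whole second after the job is handed in: Each of the three teats stands upright (within 0.15 rad) on the floor of the tray of its own size, its centre within 15 mm of the tray's centre, released and at rest; they were put there in the order small, medium, large (all of step 1 and all of step 2 and all of step 3); the robot touches nothing.
It fails at once if a teat is tipped over (more than 1 rad) (angle between any of teat_small, teat_medium, teat_large's own z axis and vertical above 1 rad).
It fails at once if the domed cap is displaced by more than 25 mm (distance of dome_cap from where it was at the start of the episode above 0.025 m).
It fails at once if the sealing disc is displaced by more than 25 mm (distance of seal_disc from where it was at the start of the episode above 0.025 m).
It fails at once if the bottle is displaced by more than 25 mm (distance of bottle from where it was at the start of the episode above 0.025 m).
It fails at once if the sieve is displaced by more than 25 mm (distance of sieve from where it was at the start of the episode above 0.025 m).
It also fails if it takes over 74 s, if anything falls off the work surface, if the arm or the gripper's body presses on something with over 40 N, if the wrist force passes 120 N, or if a joint passes its speed limit or range.

## Working session

There is one attempt and no reset: what is moved stays moved. The work goes in short steps, Python scripts to look and compute and a tool call to move; the robot and the scene stay as the last step left them, time stands still between calls to the robot, and variables do not carry over. Pictures are saved under pics/ and viewed, about 12 in all and at most 16, crops included, and the job is handed in when it is done.

Besides the shell and the picture viewer there is one more tool, called after ">>>" as name(argument=value, ...) on one line, values as JSON. carry_out: Moves the arm, as the interface text tells. Its arguments: {"type":"object","properties":{"series":{"type":"string"}},"required":["series"]}

```bash
ls; mkdir -p pics; cat > h.py <<'E'
import numpy as np,cv2
from scipy.spatial.transform import Rotation as R
from rig import readout,optics,job
def cam(n,save=None):
    c=optics.camera(n)
    if save: cv2.imwrite('pics/'+save,c['color'])
    np.savez('last_'+n,**{k:v for k,v in c.items()})
    return c
def world(c):
    h,w=c['range_z'].shape
    f=h/2/np.tan(np.radians(c['vertical_fov'])/2)
    u,v=np.meshgrid(np.arange(w),np.arange(h)); z=c['range_z']
    P=np.stack([(u-c['cx'])/f*z,-(v-c['cy'])/f*z,-z],-1)
    q=c['orientation']; r=R.from_quat([q[1],q[2],q[3],q[0]]).as_matrix()
    return P@r.T+np.array(c['xyz'])
E
python3 - <<'E'
from h import *
print(readout.sense())
for n in('top','side'):
    c=cam(n,n+'0.png'); print(n,{k:v for k,v in c.items() if k not in('color','range_z')},(c['range_z']==0).mean())
E
```

```text
pics
{'clock': 0.0, 'joint_positions': array([-1.24103498e+00,  2.76598539e-01,  1.50615300e+00,  4.29371561e-05,
        1.36072872e+00, -1.20990400e-01]), 'joint_vel': array([ 0.00061553, -0.0013591 , -0.00048163, -0.00092705,  0.00132368,
       -0.00017919]), 'tau': array([ 7.87373283e-04, -4.16770935e+01, -2.45800585e+01, -1.79304843e-04,
        1.06267192e-02,  6.24667422e-06]), 'position': array([ 0.25032989, -0.51704078,  0.2304298 ]), 'tcp_rot': array([ 0.15796115, -0.1580707 ,  0.68988986, -0.6885593 ]), 'wrist_force': array([-0.47309289, -0.07387401,  0.23649199]), 'torque': array([ 0.01550125,  0.02001885, -0.0030934 ]), 'width': 0.08516787429401801}
top {'vertical_fov': 45.84029365851095, 'cx': 322.4559494751164, 'cy': 194.6311823662318, 'xyz': array([0.30746563, 0.01445811, 1.22162312]), 'orientation': array([ 0.70849373,  0.04642232, -0.0445807 , -0.70277604])} 0.00383203125
side {'vertical_fov': 56.40383437463122, 'cx': 324.2348559465867, 'cy': 200.48817266018497, 'xyz': array([-0.03089631, -0.59234104,  0.55379108]), 'orientation': array([ 0.83654123,  0.43652397, -0.16006494, -0.28987032])} 0.00395703125
```

View pics/top0.png

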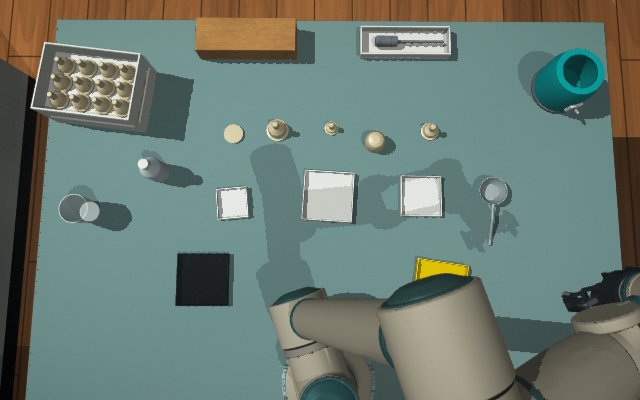

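View pics/side0.png

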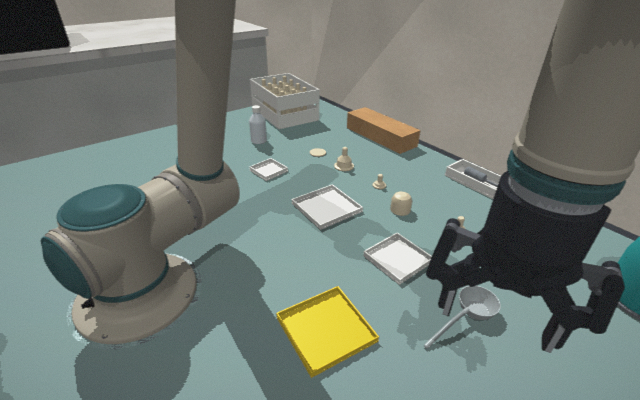

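Top view: disc (233,133), large teat (277,129), small teat (331,128), dome cap (374,141), medium teat (430,130); trays small (233,203), large (329,196), medium (421,196). Now measuring them.

```bash
cat > m.py <<'E'
from h import *
c=dict(np.load('last_top.npz')); P=world(c)
bg=P[150:165,200:225].reshape(-1,3); print('table z',np.median(P[230:245,150:250,2]),np.median(P[100:110,300:400,2]))
for n,(u,v) in dict(L=(277,129),S=(331,128),dome=(374,141),M=(430,130),disc=(233,133)).items():
    p=P[v-16:v+17,u-16:u+17].reshape(-1,3); p=p[p[:,2]>-.05]
    o=p[p[:,2]>.003+np.median(P[100:110,300:400,2])]
    t=o[o[:,2]>np.percentile(o[:,2],99)-.006]
    mn=lambda q:np.round((q.min(0)+q.max(0))/2*1000,1)
    print(n,'foot',mn(o),'size',np.round(np.ptp(o,axis=0)*1000,1),'tip',np.round(t.mean(0)*1000,1),len(t),len(o))
g=c['color']; 
for n,(u,v,r) in dict(tS=(233,203,24),tL=(329,196,34),tM=(421,196,28)).items():
    s=g[v-r:v+r,u-r:u+r].astype(int); m=((s.max(2)-s.min(2)<25)&(s.min(2)>120)).astype(np.uint8)
    z=P[v-r:v+r,u-r:u+r,2]
    k=cv2.findContours(m,cv2.RETR_EXTERNAL,cv2.CHAIN_APPROX_NONE)[0]; k=max(k,key=cv2.contourArea)[:,0]
    q=P[v-r:v+r,u-r:u+r][m>0]; 
    rect=cv2.minAreaRect((q[:,:2]*1000).astype(np.float32))
    rim=q[q[:,2]>np.median(z[m>0])+.006]
    rr=cv2.minAreaRect((rim[:,:2]*1000).astype(np.float32))
    print(n,rect,'rim',rr,'floor z',np.median(q[:,2]))
E
python3 m.py
```

```text
table z 0.0005257422004707468 0.00021406010251112662
L foot [495.1  98.6 612.4] size [ 375.3  168.4 1218.4] tip [ 307.5   14.5 1221.6] 5 445
S foot [497.2  -2.8 612.4] size [ 379.5   84.7 1218.4] tip [ 307.5   14.5 1221.6] 3 240
dome foot [479.7 -72.2 612.4] size [ 344.4  173.3 1218.4] tip [ 600.5 -115.6   56.6] 124 430
M foot [ 495.  -146.   612.4] size [ 375.   320.8 1218.4] tip [ 307.5   14.5 1221.6] 3 292
disc foot [489.3 155.8 612.4] size [ 363.7  282.8 1218.4] tip [621.3 251.7  29.9] 160 343
tS ((407.9267272949219, 151.63015747070312), (323.9159240722656, 103.5029067993164), 71.5025405883789) rim ((406.8800964355469, 148.1947479248047), (317.03662109375, 102.77464294433594), 71.33566284179688) floor z 0.003730602077803624
tL ((418.3843994140625, 8.160274505615234), (131.05072021484375, 222.1939239501953), 86.58177185058594) rim ((417.3347473144531, 7.414482116699219), (129.47874450683594, 220.1867218017578), 86.59417724609375) floor z 0.0034330128729236353
tM ((428.0108642578125, -130.32017517089844), (131.40966796875, 353.1276550292969), 19.369638442993164) rim ((428.102294921875, -130.24281311035156), (130.8086700439453, 353.3489074707031), 19.503442764282227) floor z 0.003371839239705965
```

```bash
cat > m.py <<'E'
from h import *
c=dict(np.load('last_top.npz')); P=world(c); ok=(c['range_z']>0)&(P[...,2]<.1)
g=c['color'].astype(int)
def comp(m,u,v,r):
    w=np.zeros(m.shape,np.uint8); w[v-r:v+r,u-r:u+r]=m[v-r:v+r,u-r:u+r]
    n,l,s,_=cv2.connectedComponentsWithStats(w,connectivity=4); return l==1+np.argmax(s[1:,4])
mn=lambda q:np.round((q.min(0)+q.max(0))/2*1000,1)
warm=ok&(g[...,2]-g[...,0]>15)
for n,(u,v) in dict(L=(277,129),S=(331,128),dome=(374,141),M=(430,130),disc=(233,133)).items():
    o=P[comp(warm,u,v,16)]; zt=np.percentile(o[:,2],98); t=o[o[:,2]>zt-.008]
    print(n,'foot',mn(o),'size',np.round(np.ptp(o,axis=0)*1000,1),'tip',np.round(t.mean(0)*1000,1),len(t),len(o))
wh=ok&(g.max(2)-g.min(2)<25)&(g.min(2)>110)
for n,(u,v,r) in dict(tS=(233,203,24),tL=(329,196,34),tM=(421,196,28)).items():
    q=P[comp(wh,u,v,r)]; rim=q[q[:,2]>.009]; f=q[q[:,2]<.008]
    for a in(q,rim,f): print(n,len(a),np.round(cv2.minAreaRect((a[:,:2]*1000).astype(np.float32))[0],1),np.round(cv2.minAreaRect((a[:,:2]*1000).astype(np.float32))[1],1),np.round(a.mean(0)*1000,1))
E
python3 m.py
```

```text
L foot [637.8 139.7  33.1] size [58.2 58.4 67.5] tip [636.3 139.   62.2] 36 374
S foot [644.5  -1.6  21. ] size [36.5 34.5 39.2] tip [643.   -2.5  34.4] 21 148
dome foot [ 603.3 -115.    26.3] size [50.2 48.6 51.3] tip [ 603.3 -116.    45.9] 180 328
M foot [ 637.2 -261.8   25.5] size [44.8 44.1 54.8] tip [ 636.6 -261.3   47.2] 28 239
disc foot [627.2 255.3   4.7] size [49.9 48.8 13.4] tip [626.3 255.    5.8] 261 284
tS 968 [443.  253.5] [84.  83.1] [442.3 253.    4.8]
tS 153 [441.9 252.2] [80.5 80.3] [441.9 252.3  13.9]
tS 801 [443.  253.5] [84.  83.1] [442.6 253.1   3. ]
tL 2426 [463.8   5.2] [131.2 133.4] [464.1   2.4   4.1]
tL 248 [462.1   4.6] [129.7 130.2] [465.4   3.6  13.7]
tL 2153 [465.3   6.5] [128.5 130.5] [464.    2.3   3. ]
tM 1622 [ 465.6 -234.9] [106.6 107.7] [ 464.  -236.8    4.2]
tM 194 [ 464.4 -234.6] [105.9 105.3] [ 464.6 -240.6   13.3]
tM 1401 [ 465.8 -233.9] [103.3 107.5] [ 463.9 -236.4    2.9]
```

```bash
python3 - <<'E'
from h import *
s=readout.sense();q=s['tcp_rot'];print(R.from_quat([q[1],q[2],q[3],q[0]]).as_matrix().round(4))
E
```

```text
[[-9.001e-01 -5.000e-04  4.357e-01]
 [-4.357e-01  1.500e-03 -9.001e-01]
 [-2.000e-04 -1.000e+00 -1.600e-03]]
```

>>> carry_out(series="8 4 5 0 0 0 0; 8 8 10 0 0 0 0; 8 12 15 0 0 0 0; 8 16 20 0 0 0 0; 8 20 25 0 0 0 0")

```text
clock: 0.72
position: [0.4466, -0.2718, 0.2311]
tcp_rot: [0.158, -0.158, 0.689, -0.689]
wrist_force: [0.9, -0.2, -0.6]
width: 0.08
```

>>> carry_out(series="5 4 5.3 0 0 0 0; 5 8 10.6 0 0 0 0; 5 12 16 0 0 0 0; 5 16 21.3 -3 0 0 0; 5 19.2 26.6 -6 0 0 0")

```text
clock: 1.35
position: [0.6254, -0.0274, 0.1826]
tcp_rot: [-0.159, 0.158, -0.689, 0.689]
wrist_force: [-0.1, -0.7, 0.1]
width: 0.05
```

>>> carry_out(series="5 0 0 -4 0 0 0; 5 0 0 -6 0 0 0; 5 0 0 -6 0 0 0")

```text
clock: 1.72
position: [0.6224, -0.0285, 0.1206]
tcp_rot: [0.156, -0.16, 0.69, -0.689]
wrist_force: [-0.3, 0.3, 0.1]
width: 0.0499
```

```bash
cat > w.py <<'E'
import sys
from h import *
c=cam('wrist',sys.argv[1]); s=readout.sense()
print(s['position'].round(4),s['wrist_force'].round(1),c['xyz'].round(3),c['vertical_fov'])
E
python3 w.py w1.png
```

```text
[ 0.6236 -0.0289  0.1223] [-0.1 -0.3  0.1] [0.686 0.    0.265] 63.24979322025473
```

View pics/w1.png

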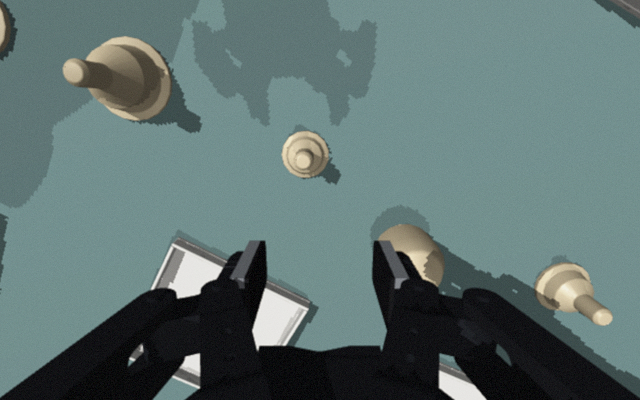

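Wrist view: small teat at (305,157), large at left (110,75), medium right (570,290), dome (410,255), and the gripper between. The teat is ahead of the jaws; cross-checking with wrist depth.

```bash
cat > wm.py <<'E'
import sys
from h import *
c=dict(np.load('last_wrist.npz')); P=world(c); ok=(c['range_z']>0)
g=c['color'].astype(int); warm=ok&(g[...,2]-g[...,0]>15)&(P[...,2]<.12)
for a in sys.argv[1:]:
    u,v,r=map(int,a.split(',')); w=np.zeros(warm.shape,np.uint8); sl=np.s_[max(v-r,0):v+r,max(u-r,0):u+r]; w[sl]=warm[sl]
    n,l,s,_=cv2.connectedComponentsWithStats(w,connectivity=4); o=P[l==1+np.argmax(s[1:,4])]
    zt=np.percentile(o[:,2],98); t=o[o[:,2]>zt-.005]; f=o[o[:,2]<.006]
    e=lambda q:np.round((q.min(0)+q.max(0))*500,1)
    print(a,'foot',e(f),np.round(np.ptp(f,axis=0)*1000,1),'tip',e(t),np.round(t.mean(0)*1000,1),len(t),'ztop',zt.round(4))
E
python3 wm.py 305,157,40 118,78,60 575,292,50
```

```text
305,157,40 foot [645.5  -5.6   3.3] [37.9 37.   5.4] tip [646.5  -6.   36.3] [646.9  -6.   37. ] 291 ztop 0.0383
118,78,60 foot [639.1 146.7   3.2] [60.1 80.3  5.7] tip [640.3 135.7  63.2] [640.8 134.6  63.7] 643 ztop 0.065
575,292,50 foot [ 638.6 -285.8    3.4] [48.  88.6  5.1] tip [ 639.5 -264.2   49.5] [ 639.8 -262.9   49.8] 295 ztop 0.0513
```

>>> carry_out(series="5 2.2 2.5 -3 0 0 0; 5 2.2 2.5 -6 0 0 0; 5 2.2 2.5 -6 0 0 0")

```text
clock: 2.15
position: [0.6449, -0.0041, 0.0621]
tcp_rot: [0.157, -0.159, 0.69, -0.689]
wrist_force: [0.0, 0.1, 1.3]
width: 0.0499
```

```bash
python3 w.py w2.png; python3 wm.py 305,250,60
```

```text
[ 0.6461 -0.0044  0.0636] [ 0.5 -0.3  0.3] [0.709 0.025 0.206] 63.24979322025473
305,250,60 foot [645.4  -5.6   3.2] [38.9 36.8  5.6] tip [646.8  -5.8  36.5] [647.4  -5.4  37.1] 443 ztop 0.0384
```

View pics/w2.png

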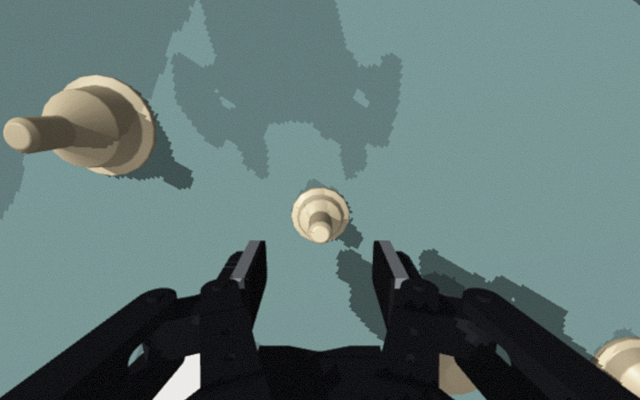

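The nipple (320,232) lies on the jaws' centre line (tips at 257 and 383), so I can descend.

>>> carry_out(series="5 0 0 -2.5 0 0 0; 5 0 0 -4.5 0 0 0; 1 0 0 -4.5 0 0 0; 1 0 0 -4.5 0 0 0; 1 0 0 -4.5 0 0 0")

```text
clock: 2.82
position: [0.6475, -0.0045, 0.0203]
tcp_rot: [-0.159, 0.157, -0.689, 0.69]
wrist_force: [-0.4, -1.2, 5.7]
width: 0.0116
```

>>> carry_out(series="1 0 0 0 0 0 0; 1 0 0 0 0 0 0; 1 0 0 2 0 0 0; 1 0 0 6 0 0 0; 1 0 0 6 0 0 0")

```text
clock: 3.45
position: [0.649, -0.0043, 0.0822]
tcp_rot: [-0.161, 0.155, -0.688, 0.69]
wrist_force: [-0.6, -0.9, 0.3]
width: 0.0116
```

```bash
python3 w.py w3.png
```

```text
[ 0.6474 -0.0041  0.0802] [-0.1  0.7  0.2] [0.711 0.025 0.227] 63.24979322025473
```

View pics/w3.png

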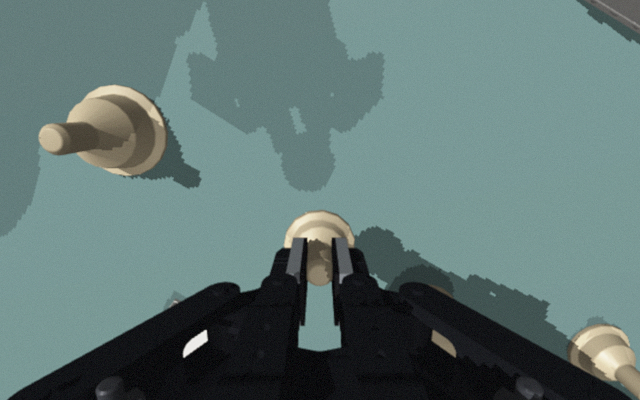

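Teat is held (flange at (320,230), between the pads, shadow clear of the table). Carry to the small tray.

>>> carry_out(series="1 -3.4 4.2 1 0 0 0; 1 -6.8 8.5 2 0 0 0; 1 -10.2 12.7 2 0 0 0; 1 -13.6 17 2 0 0 0; 1 -13.6 17 2 0 0 0")

```text
clock: 4.12
position: [0.5059, 0.1681, 0.097]
tcp_rot: [0.158, -0.161, 0.689, -0.689]
wrist_force: [0.7, 0.6, 0.4]
width: 0.0112
```

```bash
python3 w.py w4.png
```

```text
[0.5082 0.1669 0.0973] [-0.5  0.   0.6] [0.57  0.197 0.241] 63.24979322025473
```

View pics/w4.png

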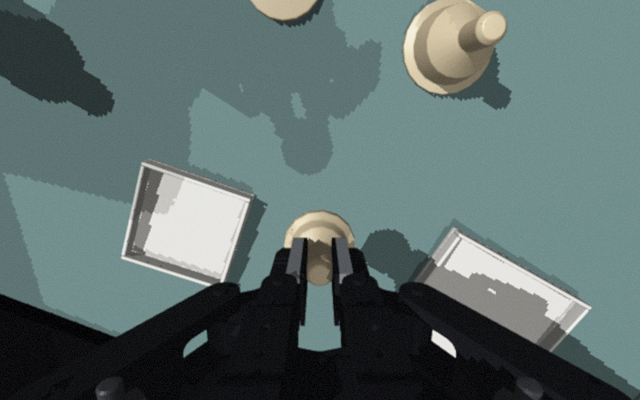

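Small tray fully visible at (190,222), teat held at (320,230). Measuring the tray in the wrist frame.

```bash
cat > wt.py <<'E'
import sys
from h import *
c=dict(np.load('last_wrist.npz')); P=world(c); g=c['color'].astype(int)
for a in sys.argv[1:]:
    x0,y0,x1,y1=map(int,a.split(',')); q=P[y0:y1,x0:x1].reshape(-1,3); d=c['range_z'][y0:y1,x0:x1].ravel()>0
    gg=g[y0:y1,x0:x1].reshape(-1,3); d&=(gg.max(1)-gg.min(1)<25)&(gg.min(1)>60)
    for m in (q[d&(q[:,2]>.010)&(q[:,2]<.02)],q[d&(q[:,2]<.02)]):
        print(a,len(m),[np.round(k,1) for k in cv2.minAreaRect((m[:,:2]*1000).astype(np.float32))],m[:,2].max().round(4))
f=lambda: None
E
python3 wt.py 110,150,265,290
```

```text
110,150,265,290 2447 [array([444.9, 248.9]), array([80.9, 80.4]), np.float64(5.8)] 0.018
110,150,265,290 14572 [array([443.1, 250.5]), array([116.8, 119.5]), np.float64(22.7)] 0.018
```

```bash
cat > wh.py <<'E'
from h import *
c=dict(np.load('last_wrist.npz')); P=world(c); s=readout.sense(); T=s['position']
g=c['color'].astype(int); m=(c['range_z']>0)&(g[...,2]-g[...,0]>15)&(np.hypot(P[...,0]-T[0],P[...,1]-T[1])<.045)&(P[...,2]>.03)
o=P[m]; zf=np.percentile(o[:,2],10); f=o[o[:,2]<zf+.006]
# circle fit of the flange edge
r=f[:,:2]*1000; c0,rad=cv2.minEnclosingCircle(r.astype(np.float32)); print('held flange',np.round(c0,1),round(rad,1),'zf',o[:,2].min().round(4),zf.round(4),'tcp',T.round(4),len(f))
E
python3 wh.py
```

```text
held flange [505.7 166.7] 18.6 zf 0.0795 0.083 tcp [0.5082 0.1669 0.0973] 1171
```

>>> carry_out(series="1 -3 4.1 0 0 0 0; 1 -6.1 8.2 0 0 0 0; 1 -6.1 8.2 -3 0 0 0; 1 -6.1 8.2 -6 0 0 0; 1 -6.1 8.2 -6 0 0 0")

```text
clock: 4.8
position: [0.448, 0.2465, 0.0359]
tcp_rot: [-0.156, 0.16, -0.689, 0.69]
wrist_force: [-0.5, -0.5, -1.0]
width: 0.0112
```

```bash
python3 w.py w5.png; python3 wh.py; python3 wt.py 200,140,440,300
```

```text
[0.4492 0.247  0.0372] [ 0.4 -0.5 -0.8] [0.512 0.276 0.18 ] 63.24979322025473
held flange [453.6 248.9] 7.8 zf 0.03 0.0314 tcp [0.4492 0.247  0.0372] 320
200,140,440,300 2968 [array([444.7, 248.9]), array([80.6, 80.3]), np.float64(5.7)] 0.0199
200,140,440,300 17099 [array([451.4, 245.8]), array([ 97.2, 148.7]), np.float64(25.8)] 0.0199
```

View pics/w5.png

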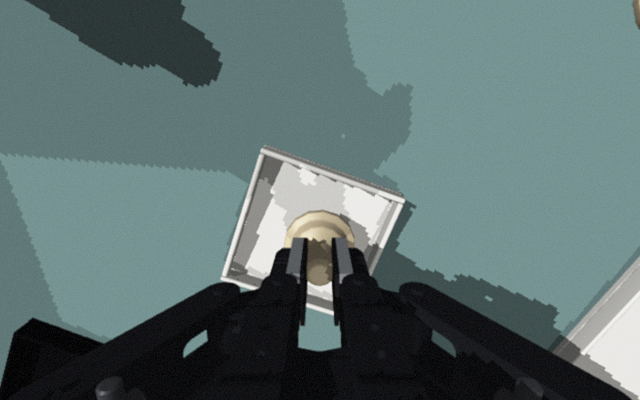

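The teat is over the tray, 2–3 mm off centre; correct, lower and release.

>>> carry_out(series="1 -0.2 0.2 -0.8 0 0 0; 1 -0.2 0.2 -1.4 0 0 0; 1 -0.2 0.2 -1.4 0 0 0")

```text
clock: 5.22
position: [0.4469, 0.2498, 0.024]
tcp_rot: [-0.158, 0.158, -0.689, 0.689]
wrist_force: [0.5, -1.0, -0.4]
width: 0.0114
```

>>> carry_out(series="1 0 0 -0.1 0 0 0; 1 0 0 -0.2 0 0 0; 1 0 0 -0.2 0 0 0; 1 0 0 -0.2 0 0 0")

```text
clock: 5.72
position: [0.4473, 0.2501, 0.0233]
tcp_rot: [-0.159, 0.158, -0.689, 0.689]
wrist_force: [-2.0, -0.8, 8.2]
width: 0.011
```

Contact with the floor (8 N). Release and rise.

>>> carry_out(series="4 0 0 0 0 0 0; 4 0 0 0 0 0 0; 4 0 0 0 0 0 0; 4 0 0 0 0 0 0; 4 0 0 2 0 0 0")

```text
clock: 6.35
position: [0.4457, 0.2494, 0.0409]
tcp_rot: [-0.157, 0.159, -0.689, 0.689]
wrist_force: [0.3, -0.2, -0.9]
width: 0.0401
```

>>> carry_out(series="5 0 0 5 0 0 0; 5 0 0 9 0 0 0; 5 1.5 -4 9 0 0 0; 5 3 -8 9 0 0 0; 5 3 -8 9 0 0 0")

```text
clock: 6.98
position: [0.4779, 0.1679, 0.1321]
tcp_rot: [-0.157, 0.157, -0.689, 0.69]
wrist_force: [1.0, 0.4, -0.4]
width: 0.0498
```

```bash
python3 w.py w6.png; cat > chk.py <<'E'
from h import *
import sys
x,y=map(float,sys.argv[1:3]); c=dict(np.load('last_wrist.npz')); P=world(c); g=c['color'].astype(int)
m=(c['range_z']>0)&(g[...,2]-g[...,0]>15)&(np.hypot(P[...,0]-x,P[...,1]-y)<.06)&(P[...,2]<.1)
o=P[m]*1000; f=o[o[:,2]<11]; t=o[o[:,2]>np.percentile(o[:,2],98)-5]
print('flange',[np.round(k,1) for k in cv2.minEnclosingCircle(f[:,:2].astype(np.float32))],'tip',t.mean(0).round(1),'top z',np.percentile(o[:,2],98).round(1))
E
python3 chk.py .445 .249
```

```text
[0.4772 0.1691 0.1319] [-1.3  0.6  0.3] [0.541 0.197 0.277] 63.24979322025473
flange [array([444.9, 249.6]), np.float64(21.3)] tip [447.9 247.   40. ] top z 41.3
```

View pics/w6.png

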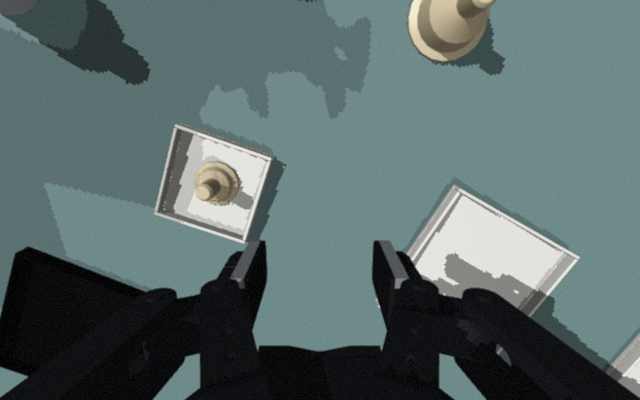

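Small teat stands upright in the small tray (215,184), within ~2 mm of centre. On to the medium.

>>> carry_out(series="5 1.8 -4.8 0 0 0 0; 5 3.6 -9.6 0 0 0 0; 5 5.4 -14.4 0 0 0 0; 5 7.2 -19.2 0 0 0 0; 5 9 -24 0 0 0 0")

```text
clock: 7.65
position: [0.5674, -0.0702, 0.1318]
tcp_rot: [0.158, -0.158, 0.689, -0.689]
wrist_force: [-0.3, 0.0, -0.2]
width: 0.0499
```

>>> carry_out(series="5 1.8 -4.8 0 0 0 0; 5 3.6 -9.6 0 0 0 0; 5 5.4 -14.4 0 0 0 0; 5 7.2 -19.2 0 0 0 0; 5 7.2 -19.2 0 0 0 0")

```text
clock: 8.28
position: [0.6404, -0.2647, 0.1309]
tcp_rot: [-0.157, 0.157, -0.689, 0.69]
wrist_force: [0.3, 0.5, 0.0]
width: 0.0501
```

```bash
python3 w.py w7.png; python3 chk.py .639 -.264
```

```text
[ 0.6394 -0.2622  0.1309] [-0.3  1.2 -0.3] [ 0.704 -0.236  0.275] 63.24979322025473
flange [array([ 638.2, -265.5]), np.float64(24.7)] tip [ 640.3 -265.4   50. ] top z 51.2
```

View pics/w7.png

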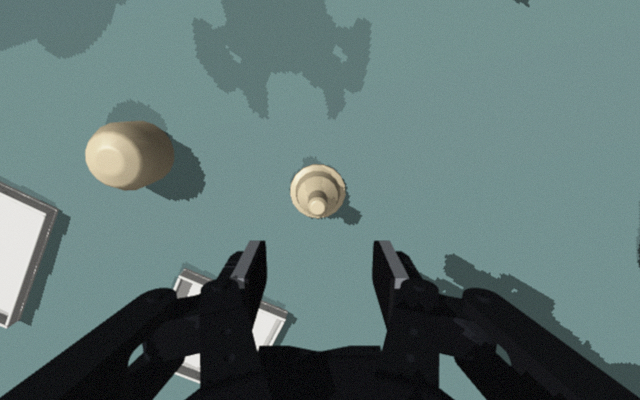

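Medium teat's nipple (318,207) sits on the jaws' centre line; dome cap is well to the left. Descend and grip.

>>> carry_out(series="5 0 0 -4 0 0 0; 5 0 0 -8 0 0 0; 5 0 0 -10.2 0 0 0; 5 0 0 -10.2 0 0 0; 1 0 0 -10.2 0 0 0")

```text
clock: 8.95
position: [0.6397, -0.261, 0.0312]
tcp_rot: [-0.159, 0.158, -0.689, 0.689]
wrist_force: [0.4, -0.5, 0.3]
width: 0.0329
```

>>> carry_out(series="1 0 0 0 0 0 0; 1 0 0 0 0 0 0; 1 0 0 0 0 0 0; 1 0 0 0 0 0 0; 1 0 0 0 0 0 0")

```text
clock: 9.57
position: [0.6401, -0.2623, 0.0316]
tcp_rot: [-0.159, 0.157, -0.689, 0.69]
wrist_force: [0.9, 1.4, 5.6]
width: 0.0123
```

>>> carry_out(series="1 0 0 3 0 0 0; 1 0 0 7 0 0 0; 1 -2 0 9 0 0 0; 1 -7 0 9 0 0 0; 1 -7 0 9 0 0 0")

```text
clock: 10.2
position: [0.5645, -0.2611, 0.1197]
tcp_rot: [0.156, -0.159, 0.69, -0.688]
wrist_force: [0.4, 0.0, -0.7]
width: 0.0123
```

```bash
python3 w.py w8.png; python3 wh.py
```

```text
[ 0.5672 -0.2619  0.1201] [ 1.2 -0.3  0.4] [ 0.628 -0.233  0.264] 63.24979322025473
held flange [ 563.9 -263.7] 23.6 zf 0.0904 0.0946 tcp [ 0.5672 -0.2619  0.1201] 1531
```

View pics/w8.png

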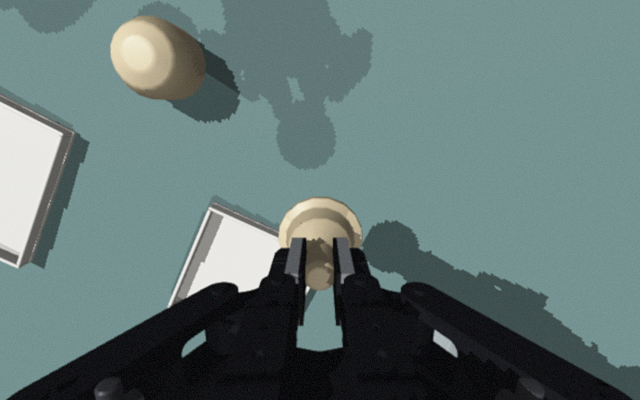

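Medium held at (320,230), upright. Move over the medium tray, then check.

>>> carry_out(series="1 -4.8 1.3 0 0 0 0; 1 -9.6 2.6 0 0 0 0; 1 -9.6 2.6 -3.5 0 0 0; 1 -9.6 2.6 -6.8 0 0 0; 1 -9.6 2.6 -6.8 0 0 0")

```text
clock: 10.88
position: [0.4721, -0.2353, 0.0501]
tcp_rot: [0.157, -0.159, 0.69, -0.688]
wrist_force: [-0.9, -1.0, 0.2]
width: 0.0125
```

```bash
python3 w.py w9.png; python3 wh.py; python3 wt.py 180,110,450,330
```

```text
[ 0.4733 -0.2361  0.0515] [-0.3  0.5  0. ] [ 0.536 -0.207  0.194] 63.24979322025473
held flange [ 472.  -237.6] 18.2 zf 0.03 0.0336 tcp [ 0.4733 -0.2361  0.0515] 935
180,110,450,330 3620 [array([ 466.1, -238.4]), array([105.6, 105.4]), np.float64(89.5)] 0.0182
180,110,450,330 25314 [array([ 465. , -236.4]), array([147.3, 182.1]), np.float64(25.8)] 0.0182
```

View pics/w9.png

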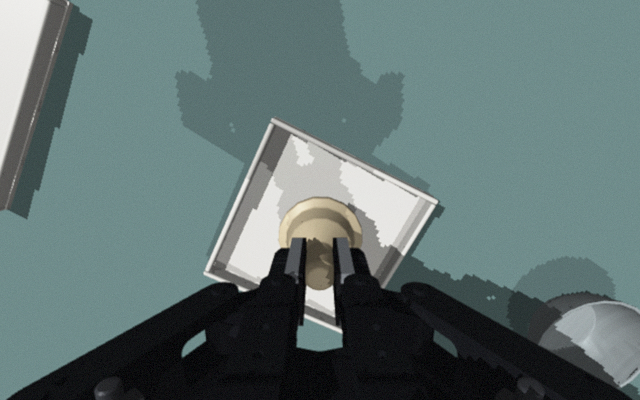

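Tray centre (wrist) 466,-238; teat about 3 mm off. Correct, then lower to contact.

>>> carry_out(series="1 -0.3 -0.1 -0.8 0 0 0; 1 -0.3 -0.1 -1.4 0 0 0; 1 -0.3 -0.1 -1.6 0 0 0; 1 -0.3 -0.1 -1.6 0 0 0")

```text
clock: 11.42
position: [0.4701, -0.2371, 0.0361]
tcp_rot: [-0.158, 0.158, -0.689, 0.689]
wrist_force: [-0.3, 0.3, 1.0]
width: 0.0127
```

>>> carry_out(series="1 0 0 -0.1 0 0 0; 1 0 0 -0.2 0 0 0; 1 0 0 -0.2 0 0 0")

```text
clock: 11.8
position: [0.4703, -0.2374, 0.0346]
tcp_rot: [-0.158, 0.158, -0.689, 0.69]
wrist_force: [-0.8, -0.1, 4.7]
width: 0.0125
```

>>> carry_out(series="4 0 0 0 0 0 0; 4 0 0 0 0 0 0; 4 0 0 0 0 0 0; 4 0 0 0 0 0 0; 4 0 0 2 0 0 0")

```text
clock: 12.42
position: [0.4688, -0.2363, 0.0529]
tcp_rot: [0.157, -0.159, 0.69, -0.688]
wrist_force: [0.7, -0.0, 0.1]
width: 0.0397
```

>>> carry_out(series="5 0 0 4 0 0 0; 5 0 0 9 0 0 0; 5 0 0 12 0 0 0; 5 2 4 12 0 0 0; 5 2 4 12 0 0 0")

```text
clock: 13.05
position: [0.4907, -0.1952, 0.1745]
tcp_rot: [0.159, -0.159, 0.689, -0.689]
wrist_force: [0.6, 0.8, -0.5]
width: 0.05
```

```bash
python3 w.py w10.png; python3 chk.py .466 -.238
```

```text
[ 0.4901 -0.1962  0.1741] [-0.4 -0.5  0.3] [ 0.554 -0.166  0.319] 63.24979322025473
flange [array([ 467.3, -241.5]), np.float64(26.1)] tip [ 470.2 -239.5   53.1] top z 54.2
```

View pics/w10.png

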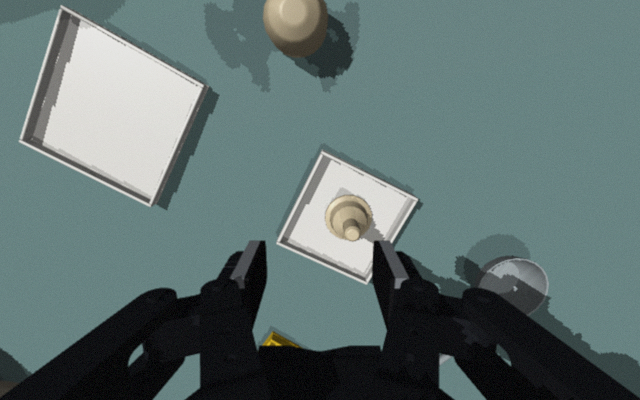

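Medium teat upright in its tray (348,218), within ~4 mm of centre. Large tray at (115,105) fully seen; measure it and fly to the large teat.

```bash
python3 wt.py 10,0,215,215
```

```text
10,0,215,215 3184 [array([464.4,   1.4]), array([131. , 130.4]), np.float64(86.7)] 0.0178
10,0,215,215 26368 [array([457.4,  11.8]), array([210. , 205.9]), np.float64(21.1)] 0.0178
```

>>> carry_out(series="5 2 4.4 0 0 0 0; 5 4 8.8 0 0 0 0; 5 6 13.2 0 0 0 0; 5 8 17.6 0 0 0 0; 5 10 22 0 0 0 0")

```text
clock: 13.72
position: [0.5903, 0.0233, 0.1734]
tcp_rot: [-0.157, 0.158, -0.689, 0.69]
wrist_force: [0.2, -0.3, 0.2]
width: 0.0498
```

>>> carry_out(series="5 2.5 5.5 -1 0 0 0; 5 5.1 11.2 -2 0 0 0; 5 5.1 11.2 -2.5 0 0 0; 5 5.1 11.2 -2.5 0 0 0")

```text
clock: 14.22
position: [0.6402, 0.134, 0.1476]
tcp_rot: [-0.157, 0.159, -0.689, 0.689]
wrist_force: [-0.5, 0.3, 0.9]
width: 0.0496
```

```bash
python3 w.py w11.png; python3 chk.py .640 .136
```

```text
[0.6404 0.1335 0.1483] [ 1.2 -0.1 -0.1] [0.704 0.163 0.292] 63.24979322025473
flange [array([639.3, 136.8]), np.float64(30.5)] tip [641.1 136.8  64. ] top z 65.2
```

View pics/w11.png

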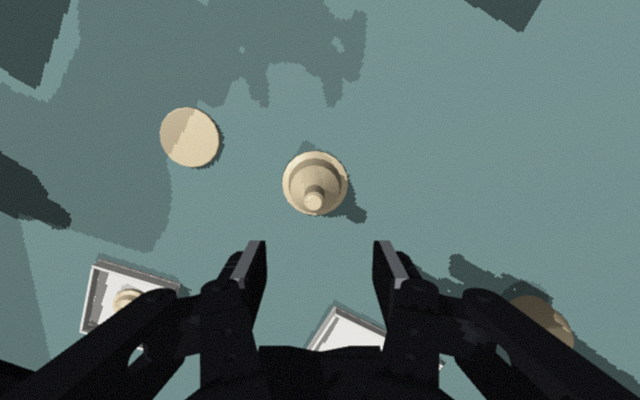

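Large nipple (314,200), ~3 mm left of the centre line; disc is at (190,137), clear of the fingers. Correct, descend, grip.

>>> carry_out(series="5 0.1 0.3 -4 0 0 0; 5 0.1 0.3 -8 0 0 0; 5 0.1 0.3 -10.5 0 0 0; 5 0.1 0.3 -10.5 0 0 0; 1 0.1 0.3 -10.5 0 0 0")

```text
clock: 14.9
position: [0.643, 0.1369, 0.0456]
tcp_rot: [-0.158, 0.157, -0.689, 0.69]
wrist_force: [-0.5, 0.6, -0.6]
width: 0.033
```

>>> carry_out(series="1 0 0 0 0 0 0; 1 0 0 0 0 0 0; 1 0 0 0 0 0 0; 1 0 0 0 0 0 0; 1 0 0 0 0 0 0")

```text
clock: 15.52
position: [0.643, 0.1381, 0.0456]
tcp_rot: [-0.159, 0.157, -0.689, 0.689]
wrist_force: [-0.7, 0.7, 6.5]
width: 0.0132
```

>>> carry_out(series="1 0 0 3 0 0 0; 1 0 0 7 0 0 0; 1 -4 -2 9 0 0 0; 1 -8 -4 9 0 0 0; 1 -8 -4 9 0 0 0")

```text
clock: 16.15
position: [0.5581, 0.0971, 0.1341]
tcp_rot: [0.156, -0.159, 0.689, -0.689]
wrist_force: [-0.1, 0.6, -0.3]
width: 0.0136
```

```bash
python3 w.py w12.png; python3 wh.py
```

```text
[0.5607 0.0977 0.1343] [0.2 0.7 0.2] [0.622 0.126 0.278] 63.24979322025473
held flange [555.5  95.3] 29.9 zf 0.0923 0.0954 tcp [0.5607 0.0977 0.1343] 2001
```

View pics/w12.png

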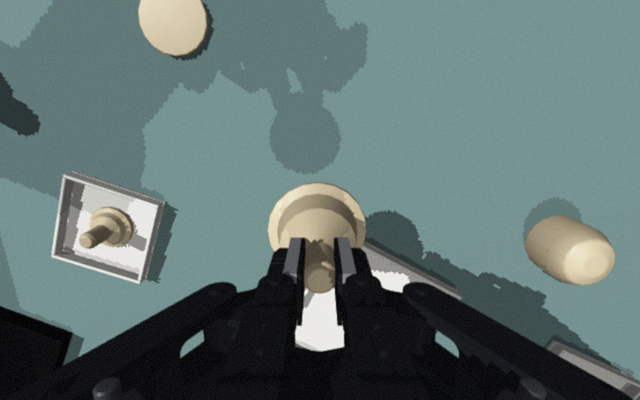

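Large teat held upright; the small one still stands. Move over the large tray.

>>> carry_out(series="1 -3 -3.1 0 0 0 0; 1 -6 -6.2 0 0 0 0; 1 -9.1 -9.4 -1 0 0 0; 1 -9.1 -9.4 -5 0 0 0; 1 -9.1 -9.4 -7 0 0 0")

```text
clock: 16.82
position: [0.4713, 0.0038, 0.0627]
tcp_rot: [0.158, -0.158, 0.689, -0.689]
wrist_force: [0.2, 0.3, -0.5]
width: 0.0134
```

```bash
python3 w.py w13.png; python3 wh.py; python3 wt.py 160,90,480,330
```

```text
[0.4701 0.0041 0.0608] [-1.2 -0.  -2. ] [0.535 0.033 0.207] 63.24979322025473
held flange [471.7   3.6] 22.7 zf 0.03 0.0366 tcp [0.4701 0.0041 0.0608] 821
160,90,480,330 3841 [array([464.3,   1.7]), array([130.2, 130.1]), np.float64(86.7)] 0.0195
160,90,480,330 33129 [array([466.6,  -0.8]), array([169.3, 231.2]), np.float64(25.8)] 0.0195
```

View pics/w13.png

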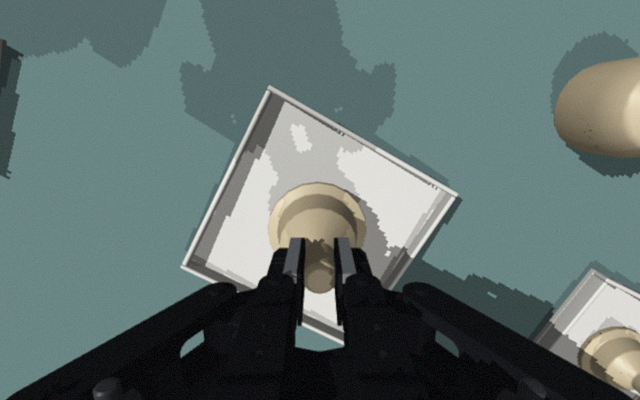

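Large teat is over the tray within ~2 mm of its centre. Lower to contact.

>>> carry_out(series="1 -0.1 0 -0.7 0 0 0; 1 -0.1 0 -1.2 0 0 0; 1 -0.1 0 -1.2 0 0 0; 1 -0.1 0 -1.2 0 0 0")

```text
clock: 17.38
position: [0.4705, 0.004, 0.0525]
tcp_rot: [-0.159, 0.158, -0.689, 0.689]
wrist_force: [0.3, -0.3, 0.4]
width: 0.0136
```

>>> carry_out(series="1 0 0 -0.2 0 0 0; 1 0 0 -0.3 0 0 0; 1 0 0 -0.4 0 0 0; 1 0 0 -0.4 0 0 0")

```text
clock: 17.88
position: [0.47, 0.0042, 0.0487]
tcp_rot: [0.158, -0.158, 0.689, -0.689]
wrist_force: [-0.6, 1.7, 4.4]
width: 0.0138
```

Contact. Release and back off upward.

>>> carry_out(series="4 0 0 0 0 0 0; 4 0 0 0 0 0 0; 4 0 0 0 0 0 0; 4 0 0 0 0 0 0; 4 0 0 2 0 0 0")

```text
clock: 18.5
position: [0.4686, 0.0041, 0.0671]
tcp_rot: [0.157, -0.159, 0.69, -0.689]
wrist_force: [0.4, -0.2, -0.5]
width: 0.0402
```

>>> carry_out(series="5 0 0 5 0 0 0; 5 0 0 10 0 0 0; 5 0 0 15 0 0 0; 5 -2 0 17 0 0 0; 5 -2 0 17 0 0 0")

```text
clock: 19.12
position: [0.45, 0.0039, 0.2395]
tcp_rot: [-0.159, 0.157, -0.689, 0.69]
wrist_force: [0.1, 0.1, -0.9]
width: 0.0503
```

```bash
python3 w.py w14.png; for a in ".465 .0017" ".445 .249" ".466 -.238"; do python3 chk.py $a; done
```

```text
[0.45   0.004  0.2381] [-0.3  0.9 -0.3] [0.513 0.033 0.384] 63.24979322025473
flange [array([466.5,   2.2]), np.float64(30.5)] tip [468.    2.3  67.1] top z 68.2
flange [array([444.9, 252.4]), np.float64(24.4)] tip [447.1 246.1  39.7] top z 41.1
flange [array([ 468.3, -252.3]), np.float64(36.0)] tip [ 469.7 -238.2   53.1] top z 54.4
```

View pics/w14.png

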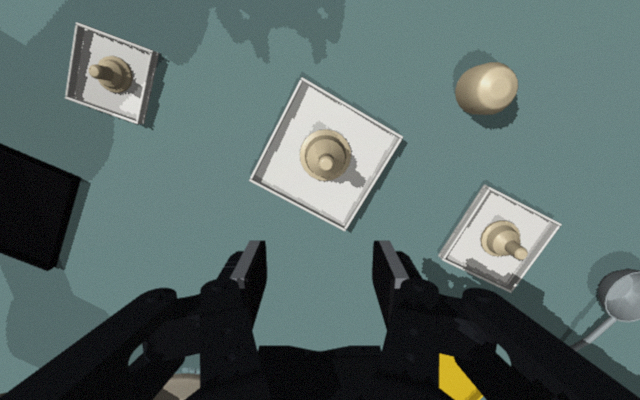

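All three stand upright in their trays: small (112,75), large (326,155), medium (500,240). The arm is clear, so I hand in.

```bash
python3 -c "
from rig import job
print(job.finish_job())"
```

```text
the job is handed in; nothing more can be done
None
```

All three teats are in the trays of their own size, placed in the order small, medium, large. I lowered each one until it touched the tray floor (4–8 N), let go, and backed off upward. The job was handed in at about 19 s of the 74 s allowed; no verdict was reported.

- **Final picture:** all three stand upright. By the wrist camera they are about 2 mm (large), 3 mm (small) and 4 mm (medium) from their tray centres, against the 15 mm limit. The gripper was open and about 24 cm above the table.
- **Bystanders:** I did not touch the domed cap, the sealing disc, the bottle or the sieve. I did not measure them again afterwards. The cap and sieve look undisturbed in the last picture; the disc and bottle are not in it.
- **Disagreements:** the top and wrist cameras differed by about 2–4 mm, so I used the wrist camera for placing. In the last picture the outline fits for the small and medium flanges were distorted (radius 24 and 36 mm instead of 19 and 24), probably by tray and shadow pixels. For those two I relied on the nipple tips and the earlier close views.

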